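# Proof-pull a return spring on the bench tester

## Robot

A 6-joint arm with a two-finger parallel gripper is mounted at the origin on the work surface. World frame = base frame: x ahead of the robot, y to its left, z up, the work surface at z = 0. Lengths are in m, angles in degrees, forces in N, time in s.
With the tool pointing down it reaches from about 0.35 to 0.875 m from the base axis. Payload 4.2 kg.
Tool frame: the origin (TCP) lies midway between the tips of the shut fingers; the grasp point (between the pads) lies 19 mm behind it; z points along the fingers, y is the line along which they close (so a half turn about z gives the same grasp; the last joint's range is limited). The gripper opens to 87 mm and grips with 3 to 60 N. Pads are 19 mm wide; open, the fingers measure 117 mm over their backs; the gripper's body (75 mm by 190 mm) begins 51 mm behind the grasp point.
Start: joints at [-56.803, 22.042, 0.453, 0, -68.411, -14.817], TCP at [0.197, -0.593, 0.223] pointing down, gripper open.
Joint ranges: [-179.83, 179.83], [-69.29, 118.12], [-61.27, 80.66], [-181.25, 117.63], [-171.15, -9.14], [-177.46, 177.46]. Speed limits (degrees/s): [159.86, 159.86, 180, 180, 180, 180].

## Interface

Orientations are given as a 3x3 rotation matrix whose columns are the frame's x, y, z axes.
In Python, from station import r, cams gives the robot as it stands.
- The arm moves only by the tool play_rows, never from a script. Its argument "commands" is text: rows parted by semicolons, each of 6 numbers parted by spaces: the shift along the world's x, y, z normalised to -1 to 1, where 1 is 30 mm, then the turn, a rotation vector about the world's x, y, z normalised to -1 to 1, where 1 is 0.15 rad. A call has 1 to 20 rows; each row shifts and turns the commanded pose from where the row before left it; what a row does not reach is not made up. A row lasts 1/10 s, in which the tool goes at most 50 mm and 8.59 degrees, less where a joint would pass 70% of its speed; a pose out of reach is approached as far as the arm can. A call with a number of a shift or a turn outside -1 to 1 is refused whole. A call with a gripper value outside its range is refused whole. "grip" is the finger opening in mm, from 0 to 87, set as the call begins (left out, the last holds). The fingers move at their own pace and stop on an object; the grip force is fixed at half the most. Time passes only in rows, so rows that do not move let the fingers close. It gives the time, the measured TCP pose, the force, the opening and the grip force at its end, in the units of the state.
- r.sense(): the state, without advancing time (a new reading comes with each control period).
- cams.capture(name): name is "scene" or "side" or "wrist"; returns (picture, depth): 384x512x3 uint8, blue, green, red; 384x512 float32, m along the optical axis (not along the pixel's ray), 0 where there is no reading.
- cams.camera_info(name): a dict with "mtx" (3x3 intrinsics, pixels), "R" (3x3) and "t" (3): a world point X has camera coordinates R X + t. Camera axes: x right, y down, z forward; pixel columns grow to the right and rows downward; lengths in m; the calibration is good to about 2 mm. A picture is of the moment at which its call begins: read the wrist's pose just before it. camera_info takes no time and is no camera call; for the wrist camera it gives the pose at the moment of the call.
- r.finish_job(): hands the job in; it is judged then, once.
The state is a dict: "time_s": time; "joints": joint angles; "joint_velocities": joint speeds; "effort": joint torques, N m; "tcp_pos": TCP position; "ee_rot": TCP orientation; "wrist_force": force on the tool from outside, world axes, zero at the start; "moment": the same for the moment, N m; "gripper_width": opening from 0.0 (shut) to 1.0 (fully open); "gripper_force": force on a finger pad.
Only numpy, scipy, OpenCV 4.12 (cv2) and the standard library are available. Lean on these libraries where they do the work, as an engineer would, in place of code of your own. Each camera call takes 0.05 s, during which the arm holds its last target. There are 200 camera calls.

## Task

Check the return spring on the bench spring tester: first push the drag pointer all the way back against the slide while the slide is home, then pull the slide out by its bar until the pointer is level with the set clip and hold it there for a second. Then ease the slide gently back home, never letting it snap, so that the pointer stays behind level with the clip; leave the clip and the things on the bench as they are.

Things in the scene. Friction and masses are not known exactly. Their poses are not given: they have to be found in the camera images.
- tester: Spring tester bolted to the bench: grey base plate 12 mm thick with a dark spring tube on it, 44 mm across (end collars 52 mm, top 71 mm above the bench). Origin on the bench under the tube's axis; z up. Its -x axis, roughly towards the robot, is the pulling direction of all three slides. In its frame the plate spans x -190 to 150, y -58 to 128 mm; the tube x 35 to 140 mm, at y = 0.
- pull_bar (a point): Middle of the slide's black pull bar: round, level, along the tester's y, 16 mm thick, 100 mm long, centre 95 mm above the bench, at tester x = -50 mm - slide reading, y = 0. Below it an upright plate, 8 mm thick, 70 mm wide. Behind it (+x) a rod, top 51 mm above the bench, runs into the tube; fingertips fit in over the rod (77 mm free when home) and can pull the bar.
- slide (a joint): How far the sprung slide is pulled out, in m: 0 = home on its stop, at most 0.13. The spring pulls it home with 4 N at 0 and 0.7 N more per 10 mm; let go, it snaps back. A low arm on its side (35 to 50 mm above the bench, out to tester y = 90 mm) pushes the drag pointer outwards ahead of it. It touches the pointer when both joints read the same.
- slide_index (a point): Point at the slide's low side arm, at tester x = -61 mm - slide reading, y = 75 mm, 45 mm above the bench: it coincides with point pointer_mark when the arm touches the pointer.
- pointer (a joint): Position of the drag pointer in m, 0 (against the slide at home) to 0.13 outwards (tester -x). Not sprung, not fixed to the slide: it stays where it is pushed, with 1.5 N of friction; a fingertip can push it back (to tester +x) until it meets the slide's arm. It starts farther out than the clip.
- pointer_mark (a point): On the drag pointer: a black upright fin 6 mm thick along tester x, 28 mm wide (y 60 to 88 mm), 28 to 90 mm above the bench, with a low nib on its +y side. The point is mid-thickness, at tester x = -61 mm - pointer reading, y = 75 mm, 45 mm above the bench. Its foot, up to 32 mm above the bench, sticks out 9.5 mm beyond the fin on the -x side.
- clip (a joint): Position of the set clip in m, outwards (tester -x): it marks the length to pull to. Slide and pointer are level with it when they read the same. Clamped with 9 N of friction; not to be shifted.
- clip_mark (a point): Top of the set clip: a small dark steel block with a bright thumbscrew, 18 x 20 mm, up to 37 mm above the bench, on the outer edge of the ticked scale plate (tester y = 120 mm), its nib pointing at the pointer's path; at tester x = -61 mm - clip reading. Ticks are 10 mm apart.
- socket: Bystander, to be left alone: small steel socket, upright tube 28 mm across, 32 mm tall; origin under its middle.
- coil_pack: Bystander, to be left alone: black ignition coil lying flat, 120 mm long, 24 mm high; origin under its middle.
- mouse: Bystander, to be left alone: black computer mouse, 100 x 58 x 28 mm; origin under its middle.
- spanner: Bystander, to be left alone: steel spanner lying flat, 190 mm long; origin under its middle.
- water: Bystander, to be left alone: clear water bottle, 64 mm across, 200 mm tall; origin under its middle.
- oil_jug: Bystander, to be left alone: black oil jug, 70 x 110 mm, 180 mm tall; origin under its middle.
- plug_carton: Bystander, to be left alone: small cardboard carton, 60 x 100 x 50 mm; origin under its middle.
- jar: Bystander, to be left alone: glass jar with a steel lid, 70 mm across, 80 mm tall; origin under its middle.

How it is judged (in metres and radians):
On the way, in this order (a step that is already met when the one before it is completed fails the run):
1. the drag pointer is pushed back against the slide (within 7 mm) with the slide home (within 5 mm) (value of joint pointer below 0.007 m and value of joint slide below 0.005 m), for 0.1 s.
2. the slide, with the pointer, is held level with the clip (within 5 mm) for 0.8 s (x of slide_index in the frame of clip_mark between -0.005 and 0.005 m and x of pointer_mark in the frame of clip_mark between -0.005 and 0.005 m), for 0.8 s.
At the end, for the whole second after the job is handed in: The slide is home (within 5 mm) and at rest, and the drag pointer is left level with the set clip (within 5 mm) (value of joint slide below 0.005 m and x of pointer_mark in the frame of clip_mark between -0.005 and 0.005 m and velocity of joint each of slide, pointer below 0.01 m/s); the robot touches nothing.
It fails at once if the slide snaps back (faster than 0.35 m/s) (velocity of joint slide below -0.35 m/s).
It fails at once if the set clip is shifted by more than 4 mm (distance of clip_mark from where it was at the start of the episode above 0.004 m).
It fails at once if a bystander is moved by more than 25 mm (distance of any of socket, coil_pack, mouse, spanner, water, oil_jug, plug_carton, jar from where it was at the start of the episode above 0.025 m).
It also fails if it takes over 59 s, if anything falls off the work surface, if the arm or the gripper's body presses on something with over 40 N, if the wrist force passes 120 N, or if a joint passes its speed limit or range.

## Working session

There is one attempt and no reset: what is moved stays moved. The work goes in short steps, Python scripts to look and compute and a tool call to move; the robot and the scene stay as the last step left them, time stands still between calls to the robot, and variables do not carry over. Pictures are saved under pics/ and viewed, at most 12 in all, crops included, and the job is handed in when it is done.

Besides the shell and the picture viewer there is one more tool, called as a command line: name --argument value ..., lists and objects as JSON in quotes. play_rows: Moves the arm, as the interface text tells. Scaled input: -1 to 1 covers 30 mm each way for a shift and 0.15 rad each way for a turn. Its arguments: {"type":"object","properties":{"commands":{"type":"string"},"grip":{"type":"number"}},"required":["commands"]}

```bash
mkdir -p pics; python3 - <<'E'
from station import r,cams
import cv2,numpy as np
for n in("scene","side"):
    im,d=cams.capture(n); cv2.imwrite(f"pics/{n}0.png",im); np.save(f"pics/{n}0.npy",d)
    c=cams.camera_info(n); print(n,np.round(c["mtx"],1).tolist(),np.round(c["R"],4).tolist(),np.round(c["t"],4).tolist())
s=r.sense();print(s["time_s"],s["tcp_pos"],s["ee_rot"],s["gripper_width"])
E
```

```text
scene [[476.0, 0.0, 247.3], [0.0, 476.0, 188.0], [0.0, 0.0, 1.0]] [[-0.3511, 0.9363, 0.0067], [0.7872, 0.299, -0.5394], [-0.507, -0.1841, -0.842]] [0.2207, -0.3855, 1.688]
side [[497.5, 0.0, 253.2], [0.0, 497.5, 197.8], [0.0, 0.0, 1.0]] [[-0.9289, -0.3697, -0.0212], [-0.2271, 0.6141, -0.7559], [0.2925, -0.6973, -0.6544]] [0.5117, 0.2039, 1.4948]
0.1 [ 0.1969289  -0.59259657  0.2215737 ] [[-9.49038279e-01 -3.15160002e-01 -7.19408915e-04]
 [-3.15160806e-01  9.49036510e-01  1.83559798e-03]
 [ 1.04238263e-04  1.96878224e-03 -9.99998057e-01]] 1.0001629199789193
```

View pics/scene0.png

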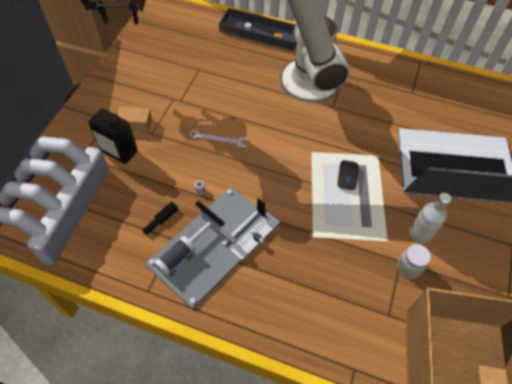

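View pics/side0.png

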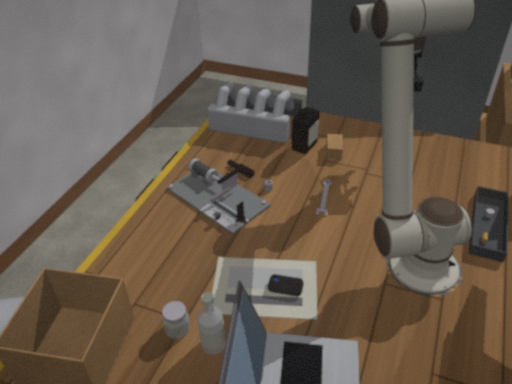

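The scene view shows the tester at about (215,245): tube at (175,258), pull bar at (208,212), pointer fin at (262,207), clip near (258,238). The side view shows the tube at (205,170), bar at (240,168) and fin at (240,212). I'll enlarge both.

```bash
cat > h.py <<'E'
import numpy as np
from station import r,cams
def ray(c,u,v):
    R=np.array(c["R"]);o=-R.T@np.array(c["t"]);d=R.T@np.linalg.inv(c["mtx"])@np.array([u,v,1.]);return o,d
def onz(c,u,v,z):
    o,d=ray(c,u,v);return o+d*(z-o[2])/d[2]
def proj(c,X):
    p=np.array(c["mtx"])@(np.array(c["R"])@X+np.array(c["t"]));return p[:2]/p[2]
E
python3 - <<'E'
import cv2,numpy as np
a=cv2.imread("pics/scene0.png")[180:310,140:290];b=cv2.imread("pics/side0.png")[150:240,160:280]
a=cv2.resize(a,(690,598),interpolation=cv2.INTER_CUBIC);b=cv2.resize(b,(784,588),interpolation=cv2.INTER_CUBIC)
cv2.imwrite("pics/a.png",a);cv2.imwrite("pics/b.png",b)
E
```

```text
(no output)
```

View pics/a.png

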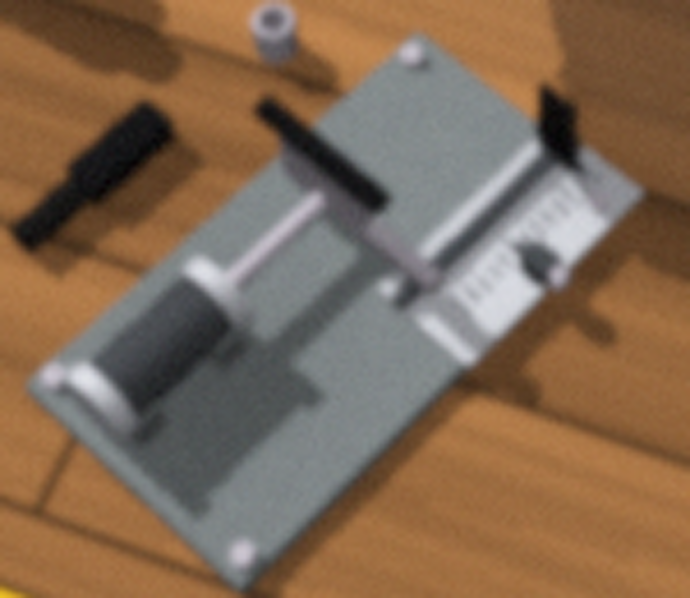

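The crop (4.6x) shows plate corners at (420,35), (645,192), (245,590), (32,388), bar ends (265,105)–(380,200), fin top (558,95), clip (540,262).

```bash
cat >> h.py <<'E'
def fit(P,Q): # tester xy P -> world xy Q
    P=np.array(P);Q=np.array(Q);p=P-P.mean(0);q=Q-Q.mean(0)
    a=np.arctan2((p[:,0]*q[:,1]-p[:,1]*q[:,0]).sum(),(p*q).sum())
    R=np.array([[np.cos(a),-np.sin(a)],[np.sin(a),np.cos(a)]]);return a,R,Q.mean(0)-R@P.mean(0)
E
python3 - <<'E'
from h import *
c=cams.camera_info("scene")
f=lambda u,v,z:onz(c,140+u/4.6,180+v/4.6,z)[:2]
P=[(-.19,-.058),(-.19,.128),(.15,.128),(.15,-.058)]
Q=[f(420,35,.012),f(645,192,.012),f(245,588,.012),f(32,386,.012)]
a,R,t=fit(P,Q);print(np.degrees(a),t,R);print(np.array(P)@R.T+t-Q)
L=lambda q:np.round(R.T@(q-t),4)
print("bar",L(f(265,105,.1)),L(f(380,200,.1)));print("fin top",L(f(545,90,.09)),L(f(575,125,.09)))
print("clip top",L(f(540,255,.03)),L(f(560,272,.037)),"nib",L(f(520,247,.03)))
for n,x,y in[("bar",-.05,0),("fin",-.16,.075)]:print(n,R@[x,y]+t)
E
```

```text
-21.54461090811152 [ 0.72200986 -0.10460587] [[ 0.93013193  0.36722555]
 [-0.36722555  0.93013193]]
[[-0.00599005 -0.00049907]
 [ 0.00402154 -0.00124144]
 [ 0.00159257  0.00380435]
 [ 0.00037594 -0.00206384]]
bar [-0.0471 -0.0494] [-0.0469  0.0448]
fin top [-0.1711  0.0623] [-0.1648  0.0915]
clip top [-0.1102  0.114 ] [-0.1069  0.1326] nib [-0.1061  0.1015]
bar [ 0.67550326 -0.0862446 ]
fin [0.60073067 0.02391011]
```

View pics/b.png

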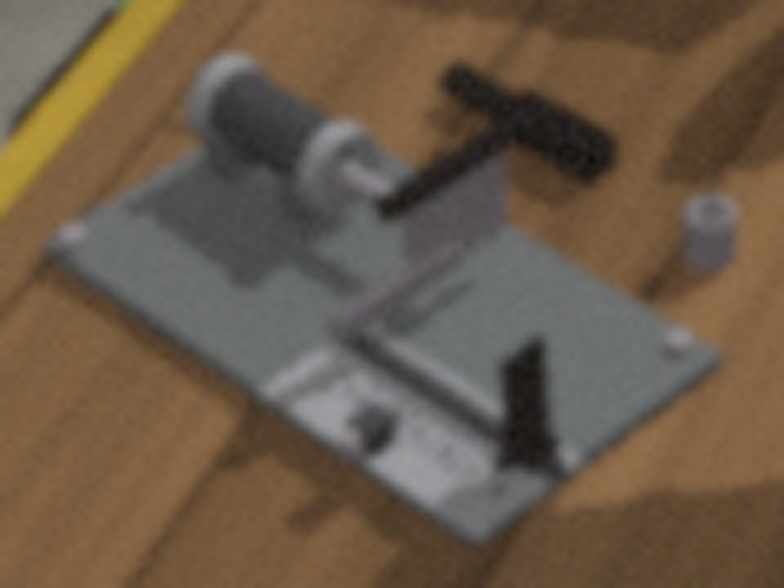

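The side crop agrees with that layout: bar home, fin far out at (525,400), clip at (370,425). Next I move above the tester with the gripper shut, turned so that tool y lies along tester y.

play_rows --commands "0.67 0.98 0.3 0 0 -0.232;0.67 0.98 0.3 0 0 -0.232;0.67 0.98 0.3 0 0 -0.232;0.67 0.98 0.3 0 0 -0.232;0.67 0.98 0.3 0 0 -0.232;0.67 0.98 0.3 0 0 -0.232;0.67 0.98 0.3 0 0 -0.232;0.67 0.98 0.3 0 0 -0.232;0.67 0.98 0.3 0 0 -0.232;0.67 0.98 0.3 0 0 -0.232;0.67 0.98 0 0 0 -0.232;0.67 0.98 0 0 0 -0.232;0.67 0.98 0 0 0 -0.232;0.67 0.98 0 0 0 -0.232;0.67 0.98 0 0 0 -0.232;0.67 0.98 0 0 0 -0.232;0.67 0.98 0 0 0 -0.232;0.67 0.98 0 0 0 -0.232;0.67 0.98 0 0 0 -0.232;0.67 0.98 0 0 0 -0.232" --grip 0

```text
time_s: 2.1
tcp_pos: [0.5995, -0.0037, 0.312]
ee_rot: [[-0.93, 0.368, -0.001], [0.368, 0.93, -0.0], [0.001, -0.0, -1.0]]
wrist_force: [-0.3, -0.9, 0.4]
gripper_width: 0.004
gripper_force: 0.0
```

```bash
python3 - <<'E'
from h import *
import cv2,json
s=r.sense();print(s["time_s"],s["tcp_pos"],s["ee_rot"].round(3).tolist(),s["joints"])
c=cams.camera_info("wrist");im,d=cams.capture("wrist");cv2.imwrite("pics/w1.png",im);np.save("pics/w1.npy",d)
json.dump({k:np.array(c[k]).tolist() for k in("mtx","R","t")},open("pics/w1.json","w"))
E
```

```text
2.1 [ 0.59947755 -0.00373862  0.3120223 ] [[-0.93, 0.368, -0.001], [0.368, 0.93, -0.0], [0.001, -0.0, -1.0]] [ 1.50955520e+01  1.69291452e+01  5.64987265e+00 -1.30972965e-02
 -7.87807292e+01 -1.26667005e+02]
```

View pics/w1.png

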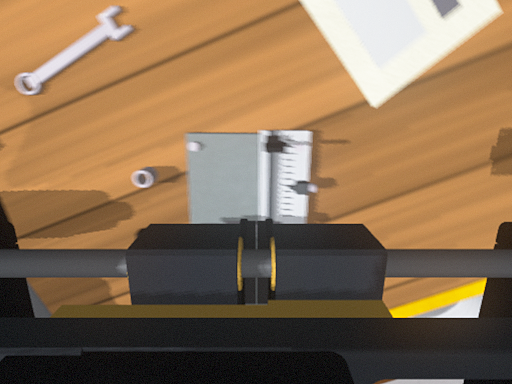

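The wrist view shows the plate's outer corners at (187,132) and (312,131), the fin at about (275,143), and the clip at about (300,187) with its thumbscrew at (312,188).

```bash
python3 - <<'E'
from h import *
import cv2,json
c=json.load(open("pics/w1.json"));im=cv2.imread("pics/w1.png")
s=(np.array(c["R"]).T@-np.array(c["t"]));print("cam",s)
a=np.radians(-21.54);R=np.array([[np.cos(a),-np.sin(a)],[np.sin(a),np.cos(a)]]);t=np.array([.722,-.1046])
L=lambda u,v,z:np.round(R.T@(onz(c,u,v,z)[:2]-t),4)
print("corners",L(187,132,.012),L(312,131,.012),"left edge low",L(188.5,218,.012))
g=cv2.cvtColor(im,cv2.COLOR_BGR2GRAY)
n,l,st,ce=cv2.connectedComponentsWithStats((g[125:220,255:330]<75).astype(np.uint8))
for k in range(1,n):
    if st[k,4]>15:print(st[k,:5]+[255,125,0,0,0],ce[k]+[255,125])
cv2.imwrite("pics/w1c.png",cv2.resize(im[120:225,180:330],(800,560),interpolation=cv2.INTER_CUBIC))
E
```

```text
cam [0.53278853 0.02212715 0.4740578 ]
corners [-0.187  -0.0559] [-0.1884  0.1325] left edge low [-0.049  -0.0619]
[267 136  19  16 203] [274.29064039 144.20689655]
```

View pics/w1c.png

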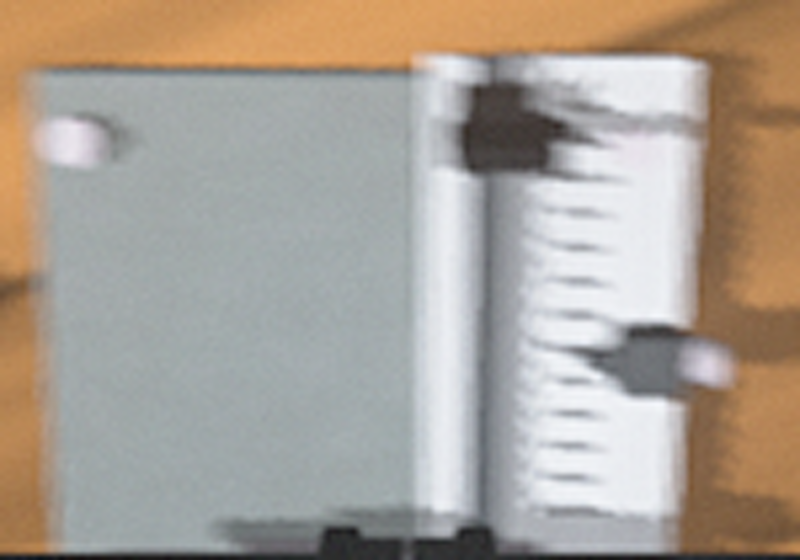

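The crop (5.33x) shows the clip block at rows 325–398 with its nib tip at (590,352), the pointer nib tip at (578,130), and ticks about 34 px apart.

```bash
python3 - <<'E'
from h import *
import json
c=json.load(open("pics/w1.json"))
def P(u,v,z): return onz(c,180+u/5.333,120+v/5.333,z)[:2]
a0,R,t=fit([(-.19,-.058),(-.19,.128)],[P(32,72,.012),P(708,60,.012)]);print("wrist edge fit",np.degrees(a0),t)
S=[onz(cams.camera_info("scene"),140+u/4.6,180+v/4.6,.012)[:2] for u,v in[(245,588),(32,386)]]
a,R,t=fit([(-.19,-.058),(-.19,.128),(.15,.128),(.15,-.058)],[P(32,72,.012),P(708,60,.012)]+S);print("mix",np.degrees(a),t)
L=lambda u,v,z:np.round(R.T@(P(u,v,z)-t),4)
for n,u,v,z in[("ticktop",600,178,.016),("tickbot",570,478,.016),("clip near",662,325,.03),("clip far",662,398,.03),("nib clip",590,352,.03),("nib ptr",578,130,.03),("fin lo",505,172,.09),("fin foot",505,172,.03),("fin up",495,85,.09),("foot up",495,85,.03),("scale R",708,62,.016),("scale bot",640,515,.016)]:print(n,L(u,v,z))
print("slot z, bar from scene",[np.round(R.T@(onz(cams.camera_info("scene"),140+u/4.6,180+v/4.6,.1)[:2]-t),4) for u,v in[(265,105),(380,200)]])
E
```

```text
wrist edge fit -20.56270213306787 [ 0.72822101 -0.10030562]
mix -22.012829218048992 [ 0.72343232 -0.10434816]
ticktop [-0.1572  0.1016]
tickbot [-0.0668  0.0962]
clip near [-0.1176  0.1192]
clip far [-0.096   0.1203]
nib clip [-0.1095  0.0991]
nib ptr [-0.1724  0.0934]
fin lo [-0.1693  0.0698]
fin foot [-0.1607  0.0736]
fin up [-0.1898  0.067 ]
foot up [-0.1845  0.0703]
scale R [-0.1901  0.1306]
scale bot [-0.0551  0.1178]
slot z, bar from scene [array([-0.048 , -0.0505]), array([-0.0484,  0.0437])]
```

Clip reading is about 0.048, pointer about 0.11, tester yaw about -21.7°. I'll go down on the outer side of the fin.

play_rows --commands "-0.33 0.32 -0.5 0 0 0;-0.33 0.32 -0.5 0 0 0;-0.33 0.32 -0.7 0 0 0;-0.33 0.32 -1 0 0 0;-0.33 0.32 -1 0 0 0;0 0 -1 0 0 0;0 0 -1 0 0 0;0 0 -1 0 0 0;0 0 -1 0 0 0;0 0 -0.7 0 0 0;0 0 -0.33 0 0 0;0 0 0 0 0 0"

```text
time_s: 3.35
tcp_pos: [0.5486, 0.0425, 0.0492]
ee_rot: [[-0.93, 0.367, -0.003], [0.367, 0.93, -0.001], [0.003, -0.002, -1.0]]
wrist_force: [-0.4, 0.3, 1.1]
gripper_width: 0.006
gripper_force: 0.0
```

```bash
cat > st.py <<'E'
from h import *
a=np.radians(-21.7);R=np.array([[np.cos(a),-np.sin(a)],[np.sin(a),np.cos(a)]]);t=np.array([.7225,-.1045])
def show():
    s=r.sense();p=s["tcp_pos"];print(s["time_s"],p.round(4),"tester",(R.T@(p[:2]-t)).round(4),"F tester",(R.T@s["wrist_force"][:2]).round(1),s["wrist_force"][2].round(1))
E
python3 - <<'E'
from st import *
import cv2
show();im,d=cams.capture("scene");im2,_=cams.capture("side")
a=cv2.resize(im[170:300,130:330],(400*1,260));b=cv2.resize(im2[130:260,150:350],(400,260))
cv2.imwrite("pics/p2.png",np.hstack([a,b]))
E
```

```text
3.35 [0.5486 0.0425 0.0492] tester [-0.2159  0.0723] F tester [-0.5  0.1] 1.1
```

View pics/p2.png

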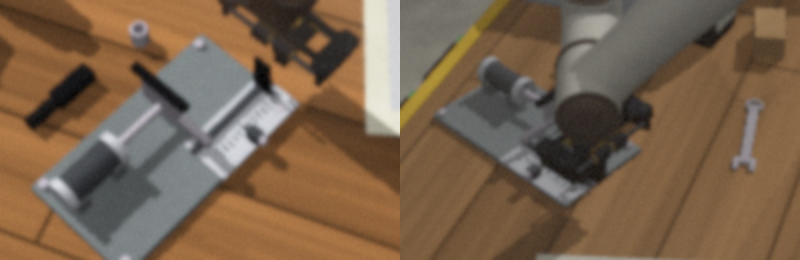

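The fingers stand outboard of the fin and the path is clear. Now I push towards +x.

play_rows --commands "0.37 -0.145 0 0 0 0;0.37 -0.145 0 0 0 0;0.37 -0.145 0 0 0 0;0.37 -0.145 0 0 0 0;0.37 -0.145 0 0 0 0;0.37 -0.145 0 0 0 0;0.37 -0.145 0 0 0 0;0.37 -0.145 0 0 0 0;0.37 -0.145 0 0 0 0;0.37 -0.145 0 0 0 0;0.18 -0.072 0 0 0 0;0 0 0 0 0 0"

```text
time_s: 4.65
tcp_pos: [0.6671, -0.0032, 0.0503]
ee_rot: [[-0.93, 0.367, 0.001], [0.367, 0.93, 0.0], [-0.001, 0.0, -1.0]]
wrist_force: [-0.3, 0.6, -1.0]
gripper_width: 0.003
gripper_force: 0.0
```

```bash
python3 -c "
from st import *
show()"
```

```text
4.65 [ 0.6671 -0.0032  0.0503] tester [-0.0889  0.0736] F tester [-0.6  0.4] -1.0
```

play_rows --commands "0.093 -0.037 0 0 0 0;0.093 -0.037 0 0 0 0;0.093 -0.037 0 0 0 0;0 0 0 0 0 0"

```text
time_s: 5.05
tcp_pos: [0.6744, -0.0061, 0.0504]
ee_rot: [[-0.93, 0.366, -0.0], [0.366, 0.93, -0.0], [0.0, -0.0, -1.0]]
wrist_force: [-0.3, 0.0, -0.6]
gripper_width: 0.008
gripper_force: 0.4
```

play_rows --commands "0.06 -0.024 0 0 0 0;0.06 -0.024 0 0 0 0;0 0 0 0 0 0"

```text
time_s: 5.35
tcp_pos: [0.6781, -0.0075, 0.0506]
ee_rot: [[-0.93, 0.366, 0.0], [0.366, 0.93, 0.0], [-0.0, 0.0, -1.0]]
wrist_force: [-1.2, 0.3, -1.7]
gripper_width: 0.011
gripper_force: 0.5
```

play_rows --commands "0.06 -0.024 0 0 0 0;0 0 0 0 0 0"

```text
time_s: 5.55
tcp_pos: [0.6799, -0.0083, 0.0506]
ee_rot: [[-0.93, 0.367, 0.0], [0.367, 0.93, -0.0], [-0.0, 0.0, -1.0]]
wrist_force: [-1.2, 0.2, -1.1]
gripper_width: 0.003
gripper_force: 0.5
```

play_rows --commands "0.06 -0.024 0 0 0 0;0 0 0 0 0 0"

```text
time_s: 5.75
tcp_pos: [0.6818, -0.009, 0.0506]
ee_rot: [[-0.93, 0.366, 0.0], [0.366, 0.93, -0.0], [-0.0, 0.0, -1.0]]
wrist_force: [-0.6, 0.8, -0.2]
gripper_width: 0.003
gripper_force: 0.5
```

```bash
python3 -c "
from st import *
show()"
```

```text
5.75 [ 0.6818 -0.009   0.0506] tester [-0.0731  0.0736] F tester [-0.9  0.6] -0.2
```

Expected contact is near -0.073, possibly a few mm further. I go on in 2 mm steps until the force rises.

play_rows --commands "0.06 -0.024 0 0 0 0;0 0 0 0 0 0"

```text
time_s: 5.95
tcp_pos: [0.6823, -0.0093, 0.0507]
ee_rot: [[-0.93, 0.367, -0.003], [0.367, 0.93, 0.0], [0.002, -0.001, -1.0]]
wrist_force: [-4.1, 2.4, 1.6]
gripper_width: 0.004
gripper_force: 2.4
```

play_rows --commands "0.06 -0.024 0 0 0 0;0 0 0 0 0 0"

```text
time_s: 6.15
tcp_pos: [0.6823, -0.0093, 0.0507]
ee_rot: [[-0.93, 0.367, -0.006], [0.367, 0.93, 0.001], [0.006, -0.001, -1.0]]
wrist_force: [-7.6, 5.1, 5.2]
gripper_width: 0.006
gripper_force: 5.1
```

Hard contact: the pointer is back against the home slide, with TCP at tester x -0.0725 against a predicted -0.0735. I back off, lift, cross over the bar and come down behind it.

play_rows --commands "0 0 0 0 0 0;-0.155 0.062 0 0 0 0;-0.155 0.062 0 0 0 0;0 0 0.85 0 0 0;0 0 0.85 0 0 0;0 0 0.85 0 0 0;0.243 -0.625 0 0 0 0;0.243 -0.625 0 0 0 0;0.243 -0.625 0 0 0 0;0.243 -0.625 0 0 0 0;0.243 -0.625 0 0 0 0;0 0 0 0 0 0"

```text
time_s: 7.35
tcp_pos: [0.7129, -0.104, 0.126]
ee_rot: [[-0.929, 0.37, -0.001], [0.37, 0.929, -0.001], [0.001, -0.001, -1.0]]
wrist_force: [-0.1, 0.6, 0.1]
gripper_width: 0.009
gripper_force: 0.0
```

```bash
python3 - <<'E'
from st import *
import cv2
show();im,d=cams.capture("scene");im2,_=cams.capture("side")
cv2.imwrite("pics/p3.png",np.hstack([cv2.resize(im[170:300,130:290],(400,325)),cv2.resize(im2[130:260,150:310],(400,325))]))
E
```

```text
7.35 [ 0.7129 -0.104   0.126 ] tester [-0.0091 -0.0031] F tester [-0.3  0.5] 0.1
```

View pics/p3.png

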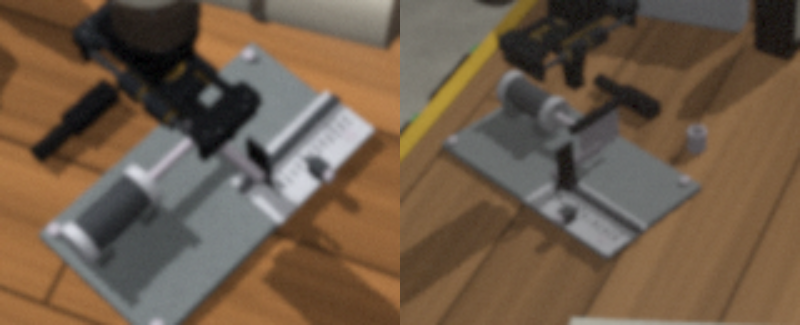

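The view confirms the pointer against the arm and the tool above the gap behind the bar. I descend and pull to about 40 mm.

play_rows --commands "0 0 -0.6 0 0 0;0 0 -0.6 0 0 0;0 0 -0.6 0 0 0;0 0 0 0 0 0;-0.155 0.062 0 0 0 0;-0.155 0.062 0 0 0 0;-0.155 0.062 0 0 0 0;-0.155 0.062 0 0 0 0;-0.093 0.037 0 0 0 0;-0.093 0.037 0 0 0 0;-0.093 0.037 0 0 0 0;0 0 0 0 0 0"

```text
time_s: 8.65
tcp_pos: [0.6876, -0.0901, 0.0746]
ee_rot: [[-0.931, 0.366, 0.007], [0.366, 0.931, -0.001], [-0.007, 0.002, -1.0]]
wrist_force: [4.8, -2.8, -1.3]
gripper_width: 0.004
gripper_force: 2.7
```

```bash
python3 -c "
from st import *
show()"
```

```text
8.65 [ 0.6876 -0.0901  0.0746] tester [-0.0377  0.0005] F tester [ 5.5 -0.8] -1.3
```

play_rows --commands "-0.124 0.05 0 0 0 0;-0.124 0.05 0 0 0 0;-0.124 0.05 0 0 0 0;-0.124 0.05 0 0 0 0;-0.124 0.05 0 0 0 0;-0.124 0.05 0 0 0 0;-0.124 0.05 0 0 0 0;-0.124 0.05 0 0 0 0;0 0 0 0 0 0;0 0 0 0 0 0"

```text
time_s: 9.65
tcp_pos: [0.6585, -0.0784, 0.0746]
ee_rot: [[-0.931, 0.366, 0.008], [0.366, 0.931, -0.001], [-0.008, 0.002, -1.0]]
wrist_force: [6.1, -4.0, -1.6]
gripper_width: 0.006
gripper_force: 3.5
```

```bash
python3 - <<'E'
from st import *
import cv2,json
show()
c=cams.camera_info("wrist");im,d=cams.capture("wrist");cv2.imwrite("pics/w4.png",im)
json.dump({k:np.array(c[k]).tolist() for k in("mtx","R","t")},open("pics/w4.json","w"))
E
```

```text
9.65 [ 0.6585 -0.0784  0.0746] tester [-0.0691  0.0006] F tester [ 7.2 -1.5] -1.6
```

View pics/w4.png

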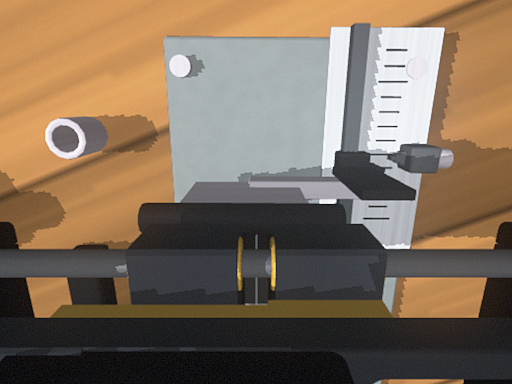

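The wrist view shows the fin at (375,180) with its foot at (350,158), and the clip at (420,157) with its nib towards (390,158); the screw head and ticks are clear. I'll enlarge that part.

```bash
python3 - <<'E'
import cv2
im=cv2.imread("pics/w4.png")[130:230,320:460]
cv2.imwrite("pics/w4c.png",cv2.resize(cv2.convertScaleAbs(im,alpha=1.6,beta=10),(798,570),interpolation=cv2.INTER_CUBIC))
E
```

```text
(no output)
```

View pics/w4c.png

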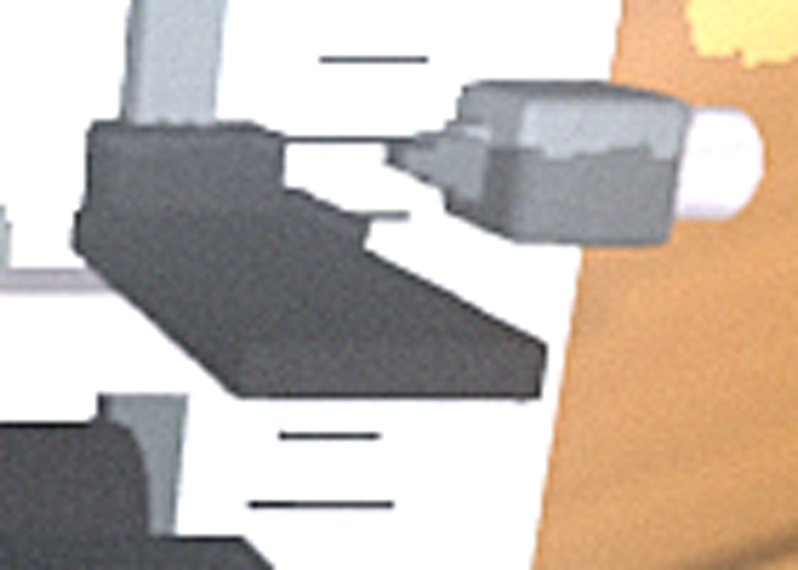

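Crop (5.7x): clip top face spans (520–690, 97–241); clip nib tip (388,152); fin top face rows about 345–397, columns 240–545; pointer nib end near (368,235); ticks at rows 60,138,214,435,504.

```bash
python3 - <<'E'
from st import *
import json
c=json.load(open("pics/w4.json"))
L=lambda u,v,z:(R.T@(onz(c,320+u/5.7,130+v/5.7,z)[:2]-t)).round(4)
for n,u,v,z in[("cliptop-",605,97,.037),("cliptop+",595,241,.037),("clip nib",388,152,.03),("ptr nib",368,235,.03),("fintop-",400,345,.09),("fintop+",390,397,.09),("fintop l",240,397,.09),("fintop r",543,397,.09),("tick",370,60,.016),("t",370,138,.016),("t",390,214,.016),("t",330,435,.016),("t",320,504,.016)]:print(n,L(u,v,z))
E
```

```text
cliptop- [-0.1156  0.1121]
cliptop+ [-0.0986  0.1136]
clip nib [-0.108   0.0909]
ptr nib [-0.0977  0.0897]
fintop- [-0.1007  0.0674]
fintop+ [-0.0959  0.0671]
fintop l [-0.0959  0.0538]
fintop r [-0.096   0.0808]
tick [-0.1174  0.0933]
t [-0.1075  0.0945]
t [-0.0975  0.0983]
t [-0.0671  0.094 ]
t [-0.0572  0.0937]
```

The clip is about 9.5 mm further out than the pointer. I pull that far and hold.

play_rows --commands "-0.074 0.029 0 0 0 0;-0.074 0.029 0 0 0 0;-0.074 0.029 0 0 0 0;-0.074 0.029 0 0 0 0;0 0 0 0 0 0;0 0 0 0 0 0"

```text
time_s: 10.3
tcp_pos: [0.6502, -0.0751, 0.0746]
ee_rot: [[-0.931, 0.366, 0.009], [0.366, 0.931, -0.001], [-0.009, 0.002, -1.0]]
wrist_force: [6.8, -4.3, -2.8]
gripper_width: 0.005
gripper_force: 4.2
```

```bash
python3 - <<'E'
from st import *
import cv2,json
show()
c=cams.camera_info("wrist");im,d=cams.capture("wrist");cv2.imwrite("pics/w5.png",im)
json.dump({k:np.array(c[k]).tolist() for k in("mtx","R","t")},open("pics/w5.json","w"))
im=im[120:220,320:460]
cv2.imwrite("pics/w5c.png",cv2.resize(cv2.convertScaleAbs(im,alpha=1.6,beta=10),(798,570),interpolation=cv2.INTER_CUBIC))
E
```

```text
10.3 [ 0.6502 -0.0751  0.0746] tester [-0.078   0.0006] F tester [ 7.9 -1.5] -2.8
```

View pics/w5c.png

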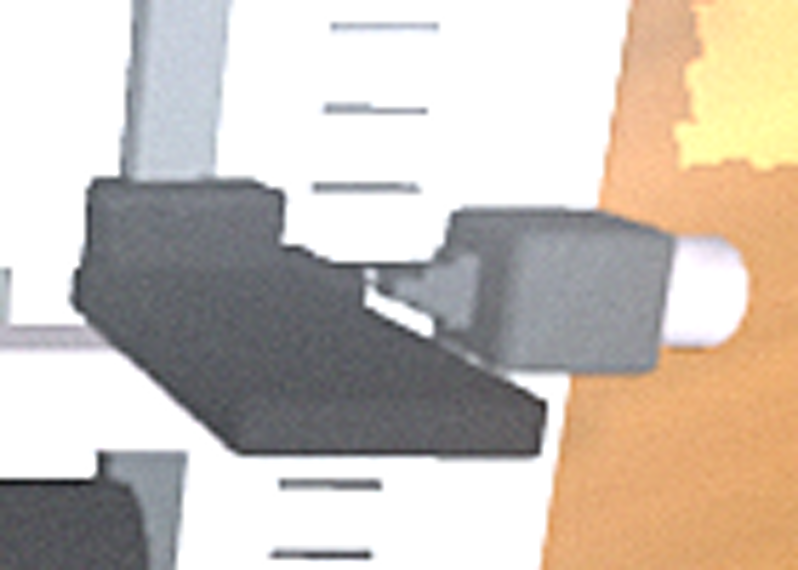

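The nibs now point at each other: clip nib tip (382,285), pointer nib end (365,290), level within about 1 mm. I hold, then ease home at about 30 mm/s.

play_rows --commands "0 0 0 0 0 0;0 0 0 0 0 0;0 0 0 0 0 0;0 0 0 0 0 0;0 0 0 0 0 0;0 0 0 0 0 0;0 0 0 0 0 0;0 0 0 0 0 0;0 0 0 0 0 0;0 0 0 0 0 0;0 0 0 0 0 0;0 0 0 0 0 0"

```text
time_s: 11.55
tcp_pos: [0.6502, -0.0751, 0.0746]
ee_rot: [[-0.931, 0.366, 0.009], [0.366, 0.931, -0.001], [-0.009, 0.002, -1.0]]
wrist_force: [7.4, -5.0, -3.7]
gripper_width: 0.0
gripper_force: 4.2
```

play_rows --commands "0.04 -0.016 0 0 0 0;0.09 -0.036 0 0 0 0;0.093 -0.037 0 0 0 0;0.093 -0.037 0 0 0 0;0.093 -0.037 0 0 0 0;0.093 -0.037 0 0 0 0;0.093 -0.037 0 0 0 0;0.093 -0.037 0 0 0 0;0.093 -0.037 0 0 0 0;0.093 -0.037 0 0 0 0;0.093 -0.037 0 0 0 0;0.093 -0.037 0 0 0 0;0.093 -0.037 0 0 0 0;0.093 -0.037 0 0 0 0;0.093 -0.037 0 0 0 0;0.093 -0.037 0 0 0 0;0.093 -0.037 0 0 0 0;0 0 0 0 0 0"

```text
time_s: 13.35
tcp_pos: [0.6931, -0.0924, 0.0733]
ee_rot: [[-0.93, 0.366, 0.001], [0.366, 0.93, -0.0], [-0.001, 0.0, -1.0]]
wrist_force: [4.5, -1.3, 2.5]
gripper_width: 0.005
gripper_force: 2.4
```

```bash
python3 -c "
from st import *
show()"
```

```text
13.35 [ 0.6931 -0.0924  0.0733] tester [-0.0318  0.0003] F tester [4.6 0.5] 2.5
```

play_rows --commands "0.062 -0.025 0 0 0 0;0.062 -0.025 0 0 0 0;0.062 -0.025 0 0 0 0;0.093 -0.037 0 0 0 0;0.093 -0.037 0 0 0 0;0.093 -0.037 0 0 0 0;0.093 -0.037 0 0 0 0;0 0 0 0 0 0;0 0 0.6 0 0 0;0 0 0.9 0 0 0;0 0 0.9 0 0 0;0 0 0.9 0 0 0;0 0 0.9 0 0 0;0 0 0.5 0 0 0;0 0 0 0 0 0"

```text
time_s: 14.85
tcp_pos: [0.7104, -0.0992, 0.2176]
ee_rot: [[-0.93, 0.366, 0.006], [0.366, 0.931, -0.0], [-0.006, 0.002, -1.0]]
wrist_force: [0.1, -0.3, 0.7]
gripper_width: 0.003
gripper_force: 0.0
```

```bash
python3 - <<'E'
from st import *
import cv2
show();im2,_=cams.capture("side");im,_=cams.capture("scene")
cv2.imwrite("pics/p6.png",np.hstack([cv2.resize(im[170:300,130:290],(400,325),interpolation=cv2.INTER_CUBIC),cv2.resize(im2[130:260,150:310],(400,325),interpolation=cv2.INTER_CUBIC)]))
E
```

```text
14.85 [ 0.7104 -0.0992  0.2176] tester [-0.0132  0.0005] F tester [ 0.2 -0.2] 0.7
```

View pics/p6.png

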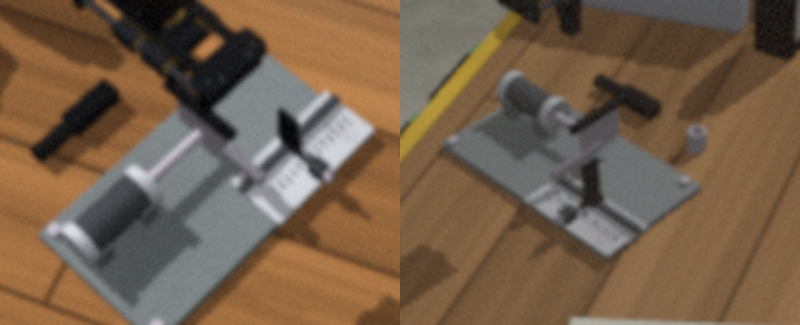

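The slide is home, the pointer stands beside the clip, and the tool is clear of everything.

```bash
python3 -c "
from station import r
print(r.finish_job())"
```

```text
the job is handed in; nothing more can be done
None
```

The job is handed in at about 15 s. I pushed the pointer back to the home slide, pulled it level with the clip (within about 1 mm by the wrist camera) and held it over 1 s. Then I eased the slide home, leaving the pointer at the clip. No pass/fail result came back.

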